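Sweep the used red tube caps into the catch tray

TASK

Sweep the three loose red tube caps along the bench with the fingertips, through the open side of the yellow catch tray, until each lies flat and wholly inside it. Only push them: do not lift them or tip them over. Leave the blue cap, the vials, the dishes, the jar and the flask where they stand.

Things in the scene. Friction and masses are not known exactly. Their poses are not given: they have to be found in the camera images.
- tray: yellow catch tray fixed to the bench: three walls 25 mm high, 5 mm thick, around a grey floor film level with the bench (no step at the open side). Inside 200 mm wide, 100 mm deep. Origin on the bench at the middle of the open side, which faces the robot within 12 degrees; x points into the tray (back wall at 100 mm), y along the open side. The caps lie in a row 100 to 160 mm before it
- red_cap1: one of the three loose red caps to be swept (not those on the tubes in the wire rack, 120 mm tall, far to the right): tube cap, a red plastic disc 34 mm in diameter and 14 mm high, about 12 g, lying flat and loose on the bench; origin at the centre of its underside, z up
- red_cap2: one of the three loose red caps to be swept (not those on the tubes in the wire rack, 120 mm tall, far to the right): tube cap, a red plastic disc 34 mm in diameter and 14 mm high, about 12 g, lying flat and loose on the bench; origin at the centre of its underside, z up
- red_cap3: one of the three loose red caps to be swept (not those on the tubes in the wire rack, 120 mm tall, far to the right): tube cap, a red plastic disc 34 mm in diameter and 14 mm high, about 12 g, lying flat and loose on the bench; origin at the centre of its underside, z up
- blue_cap: the blue cap, to be left alone, in the same row as the red ones: tube cap, a blue plastic disc 34 mm in diameter and 14 mm high, about 12 g, lying flat and loose on the bench; origin at the centre of its underside, z up
- vial1: amber glass vial with a white cap, 24 mm in diameter and 56 mm tall, standing loose beside the open side of the tray; leave alone; origin at the centre of its underside
- vial2: green glass vial with a white cap, 24 mm in diameter and 56 mm tall, standing loose beside the open side of the tray; leave alone; origin at the centre of its underside
- dish1: closed petri dish, pale yellow, 92 mm in diameter and 14 mm high, loose on the bench at the left of the work; leave alone; origin at the centre of its underside
- dish2: closed petri dish, violet-blue, 92 mm in diameter and 14 mm high, loose on the bench at the right of the work; leave alone; origin at the centre of its underside
- bottle: amber reagent jar with a blue lid, 76 mm in diameter and 150 mm tall, standing loose at the side of the tray, on the left; leave alone; origin at the centre of its underside
- flask: green conical flask, 84 mm in diameter at the foot and 134 mm tall, standing loose at the side of the tray, on the right; leave alone; origin at the centre of its underside
There are look-alikes about, which are no part of the job. What is shaped like the red_cap1 but turquoise is not meant.

How it is judged:
By the outcome, as a careful person would: the job done as asked, in the order asked, and still so for the second after the job is handed in, with the robot touching nothing.
It also fails if it takes over 58 s, if anything falls off the work surface, if the arm or the gripper's body presses on something with over 40 N, if the wrist force passes 120 N, or if a joint passes its speed limit or range.

ROBOT

A 7-joint arm with a two-finger parallel gripper is mounted at the origin on the work surface. World frame = base frame: x ahead of the robot, y to its left, z up, the work surface at z = 0. Lengths are in m, angles in rad, forces in N, time in s.
With the tool pointing down it reaches from about 0.35 to 0.9 m from the base axis. Payload 7.2 kg.
Tool frame: the origin (TCP) lies midway between the tips of the shut fingers; the grasp point (between the pads) lies 19 mm behind it; z points along the fingers, y is the line along which they close (so a half turn about z gives the same grasp; the last joint's range is limited). The gripper opens to 88 mm and grips with 3 to 60 N. Pads are 20 mm wide; open, the fingers measure 115 mm over their backs; the gripper's body (75 mm by 178 mm) begins 61 mm behind the grasp point.
Start: joints at [-0.068, 0.411, -0.013, 1.596, 0.006, 1.134, -0.082], TCP at [0.625, -0, 0.2] pointing down, gripper open.
Joint ranges: [-2.95, 2.95], [-0.29, 1.99], [-1.47, 1.44], [0.14, 2.54], [-1.03, 4.17], [0.13, 1.85], [-2.86, 2.86]. Speed limits (rad/s): [2.39, 2.39, 3.01, 3.01, 3.14, 3.14, 3.14].

INTERFACE

Orientations are given as a unit quaternion [x, y, z, w].
In Python, from rig import read_state, eyes, sign_off gives the robot as it stands.
- The arm moves only by the tool servo_tool, never from a script. Its argument "deltas" is text: rows parted by semicolons, each of 7 numbers parted by spaces: the turn, a rotation vector about the world's x, y, z in rad, then the shift along the world's x, y, z in mm, then the gripper command: -1 is fully open, 1 is shut, values between are in proportion. In form: rx ry rz x y z gripper; .... A call has 1 to 12 rows; each row shifts and turns the commanded pose from where the row before left it; what a row does not reach is not made up. A row lasts 1/10 s, in which the tool goes at most 50 mm and 8.59 degrees, less where a joint would pass 70% of its speed; a pose out of reach is approached as far as the arm can. A call with a gripper value outside its range is refused whole. The fingers move at their own pace and stop on an object; "newtons" is the grip in N (left out, the last holds). Time passes only in rows, so rows that do not move let the fingers close. It gives the time, the measured TCP pose, the force, the opening and the grip force at its end, in the units of the state.
- read_state(): the state, without advancing time (a new reading comes with each control period).
- eyes.read_camera(name): name is "scene" or "side" or "wrist"; returns the picture (400x640x3 uint8, red, green, blue); there is no depth.
- eyes.camera_info(name): a dict with "camera_matrix" (3x3 intrinsics, pixels), "R" (3x3) and "t" (3): a world point X has camera coordinates R X + t. Camera axes: x right, y down, z forward; pixel columns grow to the right and rows downward; lengths in m; the calibration is good to about 2 mm. The wrist camera is an equidistant fisheye: a pixel r from the principal point sees the ray r / f radians off the axis. A picture is of the moment at which its call begins: read the wrist's pose just before it. camera_info takes no time and is no camera call; for the wrist camera it gives the pose at the moment of the call.
- sign_off(): hands the job in; it is judged then, once.
The state is a dict: "t": time; "joints": joint angles; "joint_velocities": joint speeds; "tau": joint torques, N m; "tcp_pos": TCP position; "tcp_rot": TCP orientation; "contact_force": force on the tool from outside, world axes, zero at the start; "ft_torque": the same for the moment, N m; "gripper_width": finger opening in m; "grasp_force": force on a finger pad.
Only numpy, scipy, OpenCV 4.12 (cv2) and the standard library are available. Lean on these libraries where they do the work, as an engineer would, in place of code of your own. Each camera call takes 0.05 s, during which the arm holds its last target. There are 200 camera calls.

## Working session

There is one attempt and no reset: what is moved stays moved. The work goes in short steps, Python scripts to look and compute and a tool call to move; the robot and the scene stay as the last step left them, time stands still between calls to the robot, and variables do not carry over. Pictures are saved under pics/ and viewed, at most 10 in all, crops included, and the job is handed in when it is done.

Besides the shell and the picture viewer there is one more tool, called as name(argument=value, ...) on one line, values as JSON. servo_tool: Moves the arm, as the interface text tells. Its arguments: {"type":"object","properties":{"deltas":{"type":"string"},"newtons":{"type":"number"}},"required":["deltas"]}

```bash
mkdir -p pics; cat > h.py <<'E'
import numpy as np, cv2
from rig import read_state, eyes, sign_off
def ground(name,uv,z=0.0):
    i=eyes.camera_info(name);K=np.array(i["camera_matrix"]);R=np.array(i["R"]);t=np.array(i["t"])
    uv=np.atleast_2d(uv).astype(float)
    d=np.c_[uv,np.ones(len(uv))]@np.linalg.inv(K).T@R
    c=-R.T@t
    return c+d*((z-c[2])/d[:,2])[:,None]
E
python3 - <<'E'
from h import *
for n in("scene","side"):
    im=eyes.read_camera(n); cv2.imwrite(f"pics/{n}0.png",im[:,:,::-1])
    i=eyes.camera_info(n);R=np.array(i["R"]);print(n,-R.T@np.array(i["t"]),R[2])
print(read_state()["t"])
E
```

```text
scene [ 1.15289079 -0.25618254  0.87635583] [-0.55820162  0.25481548 -0.78960751]
side [0.19074443 0.55891614 0.67481403] [ 0.42514917 -0.60064812 -0.67710415]
0.1
```

View pics/scene0.png

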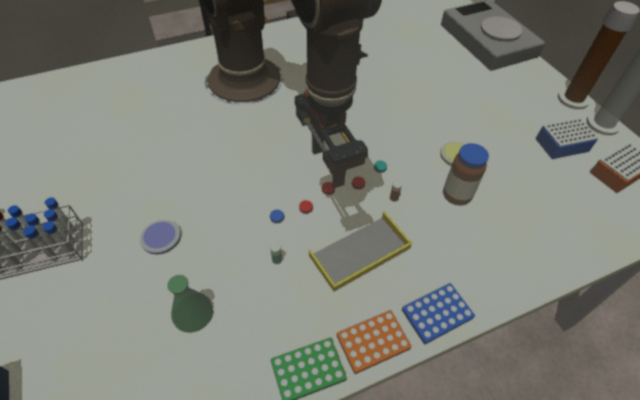

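View pics/side0.png

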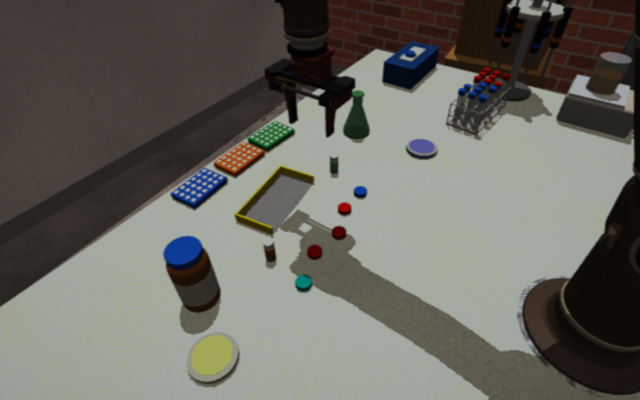

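The scene view shows red caps at about (306,206), (328,188) and (358,183). Blue is at (277,216), turquoise at (381,166), the vials at (396,191) and (277,254), and the tray spans (310,250)–(410,240). The side view agrees.

```bash
python3 - <<'E'
from h import *
seeds={"scene":dict(r1=(358,183),r2=(328,188),r3=(306,206),blue=(277,216),turq=(381,166)),
"side":dict(r1=(315,252),r2=(339,232),r3=(344,208),blue=(360,191),turq=(303,282))}
for n in seeds:
    bgr=cv2.imread(f"pics/{n}0.png")
    hsv=cv2.cvtColor(bgr,cv2.COLOR_BGR2HSV).astype(int)
    for k,s in seeds[n].items():
        h0=hsv[s[1],s[0],0]
        m=((abs((hsv[...,0]-h0+90)%180-90)<12)&(hsv[...,1]>130)).astype(np.uint8)
        c,l,st,ce=cv2.connectedComponentsWithStats(m)
        i=l[s[1],s[0]]
        print(n,k,st[i][4],ce[i].round(1),(ground(n,ce[i],.009)[0]*1000).round(1)) if i else print(n,k,"none",hsv[s[1],s[0]])
    m=((abs(hsv[...,0]-27)<8)&(hsv[...,1]>150)).astype(np.uint8)
    c,l,st,ce=cv2.connectedComponentsWithStats(m); print(st[st[:,4]>40].tolist())
def crop(n,x,y,w,h,s,o):
    im=cv2.imread(f"pics/{n}0.png")[y:y+h,x:x+w]; return cv2.resize(im,None,fx=s,fy=s,interpolation=cv2.INTER_CUBIC)
a=crop("scene",255,150,170,140,4.5,0)[:600];b=crop("side",225,140,160,150,4,0)
cv2.imwrite("pics/a.png",a);cv2.imwrite("pics/b.png",b)
E
```

```text
scene r1 62 [358.6 181.4] [525.9 137.4   9. ]
scene r2 none [  3 129  91]
scene r3 99 [305.6 205.8] [545.  -16.3   9. ]
scene blue 93 [276.4 215.2] [544.  -91.1   9. ]
scene turq 60 [380.6 165.2] [498.5 215.4   9. ]
[[0, 0, 640, 400, 255916]]
side r1 172 [314.3 251.5] [525.3 136.1   9. ]
side r2 143 [338.4 232.5] [511.7  59.4   9. ]
side r3 122 [344.1 208.2] [543.6 -15.2   9. ]
side blue 104 [359.9 191.4] [542.8 -90.    9. ]
side turq 196 [303.  282.3] [497.4 214.3   9. ]
[[0, 0, 640, 400, 255101], [236, 166, 77, 68, 861]]
```

View pics/a.png

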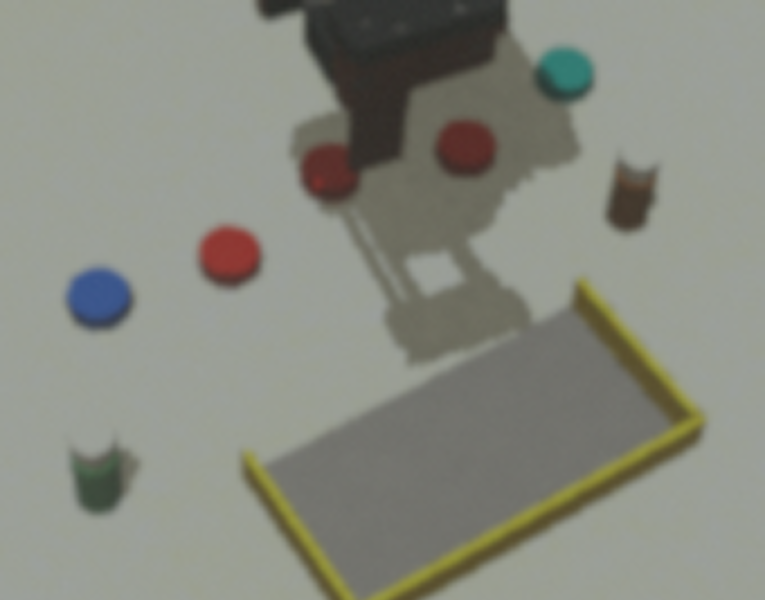

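View pics/b.png

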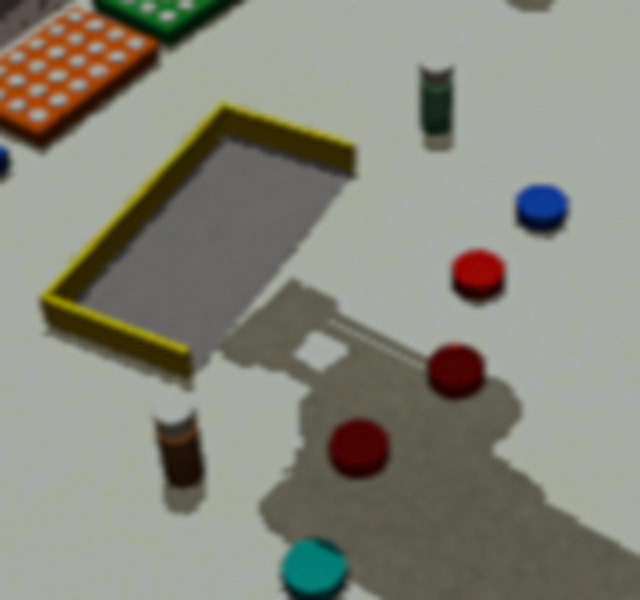

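Crop a (scene) shows the tray's front floor corners at (314,254) and (383,218), and the front wall tops at (310,251) and (384,213). Vial feet are at about (394,198) and (277,261). Crop b (side) shows wall tops at front (272.5,228) and (313.8,177.5), back (280.5,166) and (236,214), and vial feet at (271,260) and (334,172.5).

```bash
python3 - <<'E'
from h import *
p=lambda n,l,z:print(n,(ground(n,l,z)*1000)[:,:2].round(0).tolist())
p("scene",[(313.9,254),(382.8,217.8)],0)
p("scene",[(310.1,251.1),(384.3,213.3),(411.2,243.3)],.025)
p("scene",[(394.3,198.4),(276.8,261)],.004)
p("scene",[(394.3+1.5,186),(276.8-1,246)],.056)
p("side",[(313.8,177.5),(272.5,228),(235.8,214.2),(280.5,166.2)],.025)
p("side",[(270.8,260),(334,172.5)],.004)
print(read_state()["tcp_rot"],read_state()["tcp_pos"])
E
```

```text
scene [[673.0, -49.0], [645.0, 144.0]]
scene [[676.0, -59.0], [649.0, 142.0], [746.0, 158.0]]
scene [[606.0, 197.0], [659.0, -133.0]]
scene [[607.0, 192.0], [653.0, -129.0]]
side [[663.0, -54.0], [637.0, 144.0], [739.0, 159.0], [768.0, -43.0]]
side [[593.0, 205.0], [645.0, -122.0]]
[ 7.07090907e-01  7.07122315e-01 -5.26077694e-04 -4.52803555e-04] [ 6.24528651e-01 -4.26739625e-05  1.99726961e-01]
```

```bash
cat >> h.py <<'E'
O=np.array([657.,45]);a=np.radians(8);ex=np.array([np.cos(a),np.sin(a)]);ey=np.array([-ex[1],ex[0]])
W=lambda x,y:(O+x*ex+y*ey).round(1)
T=lambda p:np.array([(np.array(p)[:2]-O)@ex,(np.array(p)[:2]-O)@ey]).round(1)
E
python3 - <<'E'
from h import *
for n,k,uv,z in [("scene","jar lid",(473,155),.15),("side","jar lid",(185,251),.15),("scene","flask top",(178,283),.134),("side","flask top",(358,94),.134)]:
    q=ground(n,uv,z)[0]*1000;print(k,q.round(),T(q))
for k,c in dict(r1=(525.6,136.7),r2=(511.7,59.4),r3=(544.3,-15.7),blue=(543.4,-90.5)).items(): print(k,T(c))
print("r3 start",W(-165,-45),"end",W(26,-45))
E
```

```text
jar lid [658. 345. 150.] [ 43.1 297. ]
jar lid [644. 351. 150.] [ 29.9 304.9]
flask top [ 705. -333.  134.] [  -4.9 -380.9]
flask top [ 698. -328.  134.] [ -11.8 -375.4]
r1 [-117.4  109.1]
r2 [-141.9   34.5]
r3 [-120.1  -44.4]
blue [-131.4 -118.4]
r3 start [499.9 -22.5] end [689.    4.1]
```

servo_tool(deltas="0 0 -0.143 -12.5 -2.2 -10 0.55; 0 0 -0.143 -12.5 -2.2 -10 0.55; 0 0 -0.143 -12.5 -2.2 -10 0.55; 0 0 -0.143 -12.5 -2.2 -10 0.55; 0 0 -0.143 -12.5 -2.2 -10 0.55; 0 0 -0.143 -12.5 -2.2 -10 0.55; 0 0 -0.143 -12.5 -2.2 -10 0.55; 0 0 -0.143 -12.5 -2.2 -10 0.55; 0 0 -0.143 -12.5 -2.2 -10 0.55; 0 0 -0.143 -12.5 -2.2 -10 0.55; 0 0 0 0 0 0 0.55")

```text
t: 1.2
tcp_pos: [0.4975, -0.0223, 0.0992]
tcp_rot: [0.998, 0.069, -0.002, 0.0]
contact_force: [0.5, 0.4, 1.0]
gripper_width: 0.0203
grasp_force: 0.0
```

servo_tool(deltas="0 0 0 0 0 -25 0.55; 0 0 0 0 0 -25 0.55; 0 0 0 0 0 -20 0.55; 0 0 0 0 0 -15 0.55; 0 0 0 0 0 -9 0.55; 0 0 0 0 0 0 0.55; 0 0 0 9.9 1.4 0 0.55; 0 0 0 9.9 1.4 0 0.55; 0 0 0 9.9 1.4 0 0.55; 0 0 0 9.9 1.4 0 0.55")

```text
t: 2.2
tcp_pos: [0.5413, -0.0161, 0.007]
tcp_rot: [0.998, 0.071, 0.001, -0.0]
contact_force: [-0.6, -0.2, -0.1]
gripper_width: 0.0197
grasp_force: 0.0
```

```bash
cat >> h.py <<'E'
def reds():
    out=[]
    for n in("scene","side"):
        im=eyes.read_camera(n); hsv=cv2.cvtColor(im,cv2.COLOR_RGB2HSV).astype(int)
        m=((abs((hsv[...,0]+90)%180-90)<7)&(hsv[...,1]>150)&(hsv[...,2]>50)).astype(np.uint8)
        c,l,st,ce=cv2.connectedComponentsWithStats(m)
        for i in range(1,c):
            q=ground(n,ce[i],.009)[0]*1000
            if st[i,4]>25 and 400<q[0]<800 and -150<q[1]<200: print(n,st[i,4],q.round(0)[:2],"tray",T(q))
    s=read_state();print(s["t"],T(s["tcp_pos"]*1000 if isinstance(s["tcp_pos"],np.ndarray) else np.array(s["tcp_pos"])*1000))
    return im
E
python3 -c "
from h import *
im=reds();cv2.imwrite('pics/c.png',im[:,:,::-1])"
```

```text
scene 79 [527. 135.] tray [-116.3  107.7]
side 55 [542. -15.] tray [-122.1  -43.8]
side 120 [513.  56.] tray [-140.8   30.6]
side 145 [526. 134.] tray [-117.3  106.4]
2.3 [-122.7  -44.3]
```

View pics/c.png

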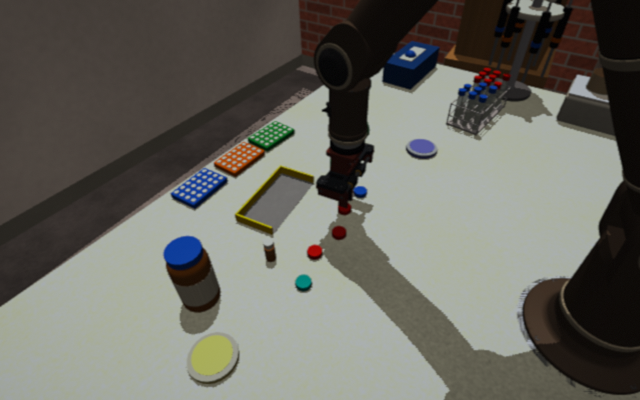

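```bash
python3 -c "
from h import *
s=cv2.imread('pics/c.png')[165:235,305:385]
n=eyes.read_camera('scene')[160:240,270:370,::-1]
w=eyes.read_camera('wrist')[:,:,::-1]
f=lambda i:cv2.resize(i,(400,320),interpolation=cv2.INTER_CUBIC)
cv2.imwrite('pics/d.png',np.vstack([np.hstack([f(s),f(n)]),cv2.resize(w[:,:],(448,280)) if 0 else np.hstack([cv2.resize(w,(448,280)),np.zeros((280,352,3),np.uint8)])]))"
```

```text
(no output)
```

View pics/d.png

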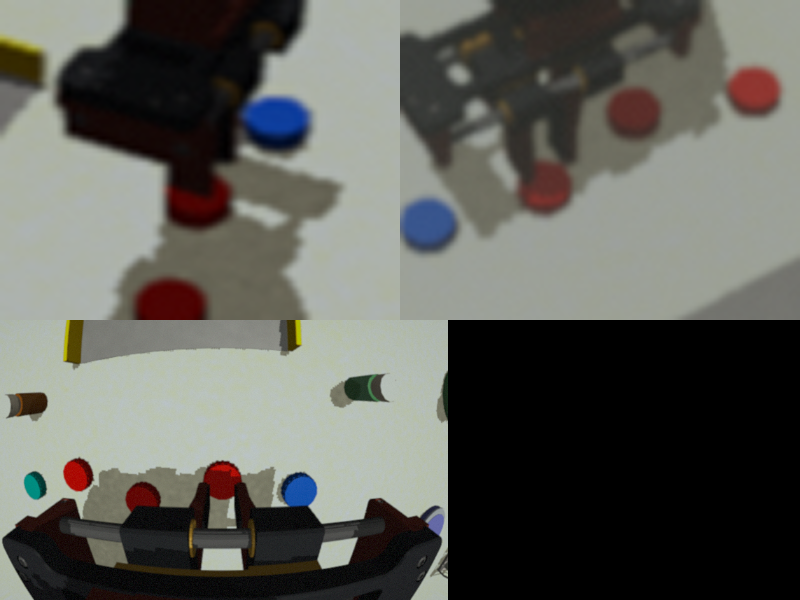

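The wrist and scene crops show the red cap just ahead of the fingers, flat and hardly displaced. I'll check this by projecting the fingertips into the images.

```bash
python3 - <<'E'
from h import *
s=read_state();print(s)
p=np.array(s["tcp_pos"]);E=np.r_[ey,0];X=np.r_[ex,0]
for n,off,sc in(("scene",(270,160),4),("side",(305,165),(400/80))):
    i=eyes.camera_info(n);K=np.array(i["camera_matrix"]);R=np.array(i["R"]);t=np.array(i["t"])
    for k,q in dict(tcp=p,fL=p+.017*E,fR=p-.017*E,fLf=p+.017*E+.01*X,fRf=p-.017*E+.01*X,cap0=np.array([.5443,-.0157,.014]),capmoved=np.array([.5650,-.0125,.014])).items():
        u=K@(R@q+t);u=u[:2]/u[2];print(n,k,u.round(1),((u-off)*[sc,320/80 if n=="scene" else 320/70]).round())
E
```

```text
{'t': 2.4, 'joints': array([-0.22843597,  0.52436032,  0.21969345,  1.98586414, -0.18107587,
        0.65005726, -1.32247518]), 'joint_velocities': array([ 0.00138895, -0.0074813 ,  0.00060412,  0.01799916,  0.00156737,
       -0.00213026,  0.00063065]), 'tau': array([-1.59011772e-01, -5.50763583e+01,  4.13830474e+00, -1.99049699e+01,
       -3.25658137e-02, -1.24759376e-01, -3.53939045e-03]), 'tcp_pos': array([ 0.53961198, -0.0163741 ,  0.00636089]), 'tcp_rot': array([ 9.97513713e-01,  7.04724633e-02, -1.43477276e-04,  5.25931382e-05]), 'contact_force': array([-0.23507086,  0.43941699,  0.29756209]), 'ft_torque': array([-0.01845826,  0.11391186,  0.01135922]), 'grasp_force': 0.0, 'gripper_width': 0.01955476645767617}
scene tcp [304.7 204.8] [139. 179.]
scene fL [310.7 202. ] [163. 168.]
scene fR [298.7 207.7] [115. 191.]
scene fLf [312.8 204.7] [171. 179.]
scene fRf [300.7 210.5] [123. 202.]
scene cap0 [305.7 204.2] [143. 177.]
scene capmoved [310.2 210.2] [161. 201.]
side tcp [345.7 209.3] [203. 203.]
side fL [342.8 213.8] [189. 223.]
side fR [348.5 205. ] [217. 183.]
side fLf [339.1 212.5] [171. 217.]
side fRf [344.8 203.8] [199. 177.]
side cap0 [344.  206.5] [195. 190.]
side capmoved [336.3 204.1] [156. 179.]
```

The cap hasn't moved, so the fingertips passed over it: the real tips sit roughly 9 mm higher than the TCP reading suggests. I'll back off and find the bench by touch.

servo_tool(deltas="0 0 0 0 0 10 0.55; 0 0 0 -15 -2.1 0 0.55; 0 0 0 -15 -2.1 0 0.55; 0 0 0 -14 -2 0 0.55; 0 0 0 0 0 -5 0.55; 0 0 0 0 0 -5 0.55; 0 0 0 0 0 -2 0.55; 0 0 0 0 0 0 0.55; 0 0 0 0 0 0 0.55")

```text
t: 3.3
tcp_pos: [0.4959, -0.0226, 0.0043]
tcp_rot: [0.998, 0.07, -0.0, 0.0]
contact_force: [0.4, 0.8, -0.5]
gripper_width: 0.0193
grasp_force: 0.0
```

```bash
python3 - <<'E'
from h import *
im=reds()
n=eyes.read_camera('scene')[150:240,270:370,::-1]
f=lambda i:cv2.resize(i,(400,360),interpolation=cv2.INTER_CUBIC)
cv2.imwrite('pics/e.png',np.hstack([f(im[165:235,305:385,::-1]),f(n)]))
s=read_state();print(s["tcp_pos"],s["contact_force"])
E
```

```text
scene 76 [527. 136.] tray [-116.5  108. ]
scene 84 [513.  58.] tray [-141.3   32.6]
scene 87 [546. -16.] tray [-118.8  -44.7]
side 96 [545. -17.] tray [-119.8  -45.6]
side 124 [512.  57.] tray [-141.5   31.8]
side 139 [526. 135.] tray [-116.9  106.9]
3.4 [-169.   -44.5]
[ 0.49579543 -0.02260284  0.00444297] [-0.05047284  0.12556619 -0.05421421]
```

View pics/e.png

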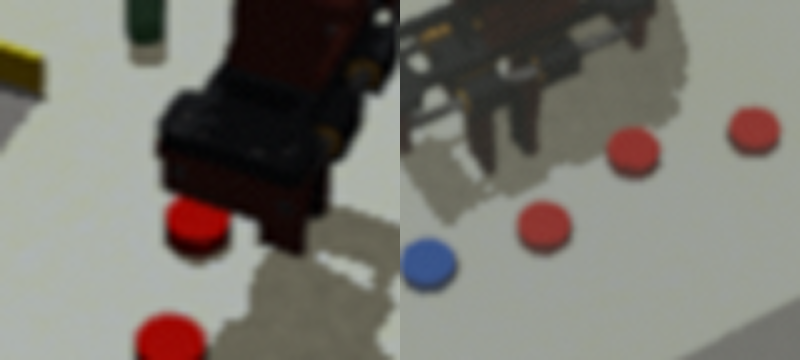

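The caps are untouched and the fingers are behind red_cap3 again, with tips apparently still above the bench. I'll lower in small steps.

servo_tool(deltas="0 0 0 0 0 -2 0.55; 0 0 0 0 0 -2 0.55; 0 0 0 0 0 0 0.55; 0 0 0 0 0 0 0.55")

```text
t: 3.85
tcp_pos: [0.4955, -0.0226, 0.0003]
tcp_rot: [0.998, 0.07, -0.0, 0.0]
contact_force: [-0.3, 0.4, 0.2]
gripper_width: 0.0196
grasp_force: 0.0
```

servo_tool(deltas="0 0 0 0 0 -2 0.55; 0 0 0 0 0 -2 0.55; 0 0 0 0 0 0 0.55; 0 0 0 0 0 0 0.55")

```text
t: 4.25
tcp_pos: [0.4955, -0.0226, -0.0036]
tcp_rot: [0.998, 0.07, -0.0, 0.0]
contact_force: [-0.0, -0.4, 0.3]
gripper_width: 0.0202
grasp_force: 0.0
```

servo_tool(deltas="0 0 0 0 0 -1.5 0.55; 0 0 0 0 0 0 0.55; 0 0 0 0 0 0 0.55")

```text
t: 4.55
tcp_pos: [0.4955, -0.0226, -0.0051]
tcp_rot: [0.998, 0.07, -0.0, 0.0]
contact_force: [0.6, -0.5, -0.3]
gripper_width: 0.0198
grasp_force: 0.0
```

servo_tool(deltas="0 0 0 0 0 -1.5 0.55; 0 0 0 0 0 0 0.55; 0 0 0 0 0 0 0.55")

```text
t: 4.85
tcp_pos: [0.4955, -0.0226, -0.0066]
tcp_rot: [0.998, 0.07, -0.0, 0.0]
contact_force: [-0.3, -0.1, -1.1]
gripper_width: 0.0201
grasp_force: 0.0
```

servo_tool(deltas="0 0 0 0 0 -1.5 0.55; 0 0 0 0 0 0 0.55; 0 0 0 0 0 0 0.55")

```text
t: 5.15
tcp_pos: [0.4956, -0.0226, -0.0081]
tcp_rot: [0.998, 0.07, -0.0, 0.0]
contact_force: [0.5, 0.5, 0.1]
gripper_width: 0.0196
grasp_force: 0.0
```

servo_tool(deltas="0 0 0 0 0 -1.5 0.55; 0 0 0 0 0 0 0.55; 0 0 0 0 0 0 0.55")

```text
t: 5.45
tcp_pos: [0.4955, -0.0226, -0.0096]
tcp_rot: [0.998, 0.07, -0.0, 0.0]
contact_force: [0.2, 0.0, -0.5]
gripper_width: 0.0201
grasp_force: 0.0
```

```bash
python3 - <<'E'
from h import *
f=lambda i:cv2.resize(i,(400,400),interpolation=cv2.INTER_CUBIC)
a=eyes.read_camera('scene')[165:215,275:325,::-1];b=eyes.read_camera('side')[180:230,330:380,::-1]
o=np.hstack([f(a),f(b)]);o=cv2.convertScaleAbs(o,alpha=1.5,beta=20)
cv2.imwrite('pics/g.png',o)
p=np.array(read_state()["tcp_pos"]);E=np.r_[ey,0]
for n,off in(("scene",(275,165)),("side",(330,180))):
    i=eyes.camera_info(n);K=np.array(i["camera_matrix"]);R=np.array(i["R"]);t=np.array(i["t"])
    for z in(0,.01,.02):
      for y in (-.017,.017):
        q=p+y*E;q[2]=z;u=K@(R@q+t);u=u[:2]/u[2];print(n,z,y,((u-off)*8).round())
E
```

```text
scene 0 -0.017 [118. 256.]
scene 0 0.017 [213. 212.]
scene 0.01 -0.017 [117. 236.]
scene 0.01 0.017 [212. 192.]
scene 0.02 -0.017 [116. 215.]
scene 0.02 0.017 [212. 171.]
side 0 -0.017 [279. 258.]
side 0 0.017 [236. 330.]
side 0.01 -0.017 [281. 235.]
side 0.01 0.017 [238. 307.]
side 0.02 -0.017 [283. 212.]
side 0.02 0.017 [239. 284.]
```

View pics/g.png

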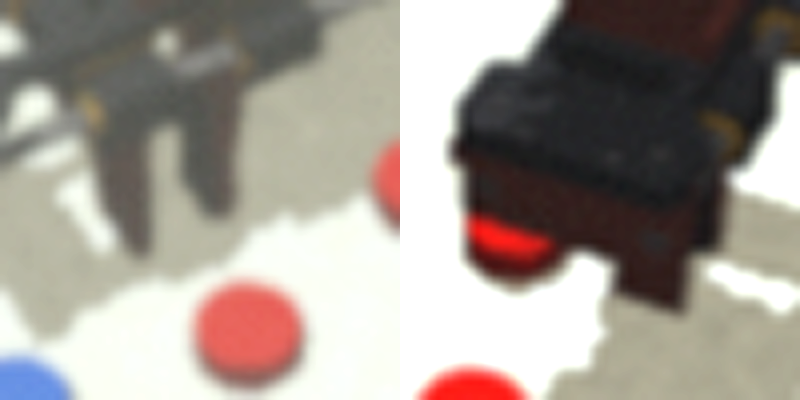

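The fingertips are visible at about (137,250) and (222,213) in the scene half and still look above the bench. I'll keep lowering to touch.

servo_tool(deltas="0 0 0 0 0 -1.5 0.55; 0 0 0 0 0 0 0.55; 0 0 0 0 0 -1.5 0.55; 0 0 0 0 0 0 0.55; 0 0 0 0 0 0 0.55")

```text
t: 6.05
tcp_pos: [0.4955, -0.0226, -0.0126]
tcp_rot: [0.998, 0.07, -0.0, 0.0]
contact_force: [-0.0, 0.5, 0.4]
gripper_width: 0.02
grasp_force: 0.0
```

servo_tool(deltas="0 0 0 0 0 -1.5 0.55; 0 0 0 0 0 0 0.55; 0 0 0 0 0 0 0.55")

```text
t: 6.35
tcp_pos: [0.4956, -0.0226, -0.0141]
tcp_rot: [0.998, 0.07, -0.0, 0.0]
contact_force: [0.3, -0.3, -0.1]
gripper_width: 0.0196
grasp_force: 0.0
```

servo_tool(deltas="0 0 0 0 0 -1.5 0.55; 0 0 0 0 0 0 0.55; 0 0 0 0 0 -1.5 0.55; 0 0 0 0 0 0 0.55; 0 0 0 0 0 0 0.55")

```text
t: 6.85
tcp_pos: [0.4956, -0.0226, -0.0171]
tcp_rot: [0.998, 0.07, -0.0, 0.0]
contact_force: [-0.5, -0.1, 0.0]
gripper_width: 0.0199
grasp_force: 0.0
```

servo_tool(deltas="0 0 0 0 0 -1.5 0.55; 0 0 0 0 0 0 0.55; 0 0 0 0 0 0 0.55")

```text
t: 7.15
tcp_pos: [0.4956, -0.0226, -0.0186]
tcp_rot: [0.998, 0.07, -0.0, 0.0]
contact_force: [0.7, -0.6, -0.4]
gripper_width: 0.0195
grasp_force: 0.0
```

servo_tool(deltas="0 0 0 0 0 -1.5 0.55; 0 0 0 0 0 0 0.55; 0 0 0 0 0 0 0.55")

```text
t: 7.45
tcp_pos: [0.4956, -0.0226, -0.0201]
tcp_rot: [0.998, 0.07, -0.0, 0.0]
contact_force: [-0.4, 0.2, -0.4]
gripper_width: 0.0197
grasp_force: 0.0
```

servo_tool(deltas="0 0 0 0 0 -1.5 0.55; 0 0 0 0 0 0 0.55; 0 0 0 0 0 0 0.55")

```text
t: 7.75
tcp_pos: [0.4955, -0.0226, -0.0216]
tcp_rot: [0.998, 0.07, -0.0, 0.0]
contact_force: [-0.0, -0.4, -1.1]
gripper_width: 0.02
grasp_force: 0.0
```

servo_tool(deltas="0 0 0 0 0 -1 0.55; 0 0 0 0 0 0 0.55; 0 0 0 0 0 0 0.55")

```text
t: 8.05
tcp_pos: [0.4956, -0.0226, -0.0218]
tcp_rot: [0.998, 0.07, 0.0, -0.0]
contact_force: [-2.2, 0.1, 10.5]
gripper_width: 0.0196
grasp_force: 5.4
```

Bench contact is at a TCP reading of -21.7 mm, so the reading is about 22 mm low. I'll work at about -18 mm and push gently first.

servo_tool(deltas="0 0 0 0 0 4.6 0.55; 0 0 0 0 0 0 0.55; 0 0 0 9.9 1.4 0 0.55; 0 0 0 9.9 1.4 0 0.55; 0 0 0 9.9 1.4 0 0.55; 0 0 0 9.9 1.4 0 0.55; 0 0 0 9.9 1.4 0 0.55; 0 0 0 0 0 0 0.55")

```text
t: 8.85
tcp_pos: [0.5468, -0.0152, -0.018]
tcp_rot: [0.998, 0.071, 0.001, 0.0]
contact_force: [-0.4, 0.6, 0.7]
gripper_width: 0.0195
grasp_force: 0.0
```

```bash
python3 -c "
from h import *
reds();print(read_state()['tcp_pos'])"
```

```text
scene 79 [527. 135.] tray [-116.3  107.7]
scene 83 [574. -12.] tray [-90.6 -44.8]
side 120 [513.  56.] tray [-140.7   30.9]
side 142 [526. 134.] tray [-117.1  106.7]
8.95 [-119.4  -44.4]
[ 0.54498232 -0.01562147 -0.01819365]
```

The cap now slides with the fingers and is centred. I'll continue into the tray.

servo_tool(deltas="0 0 0 11.9 1.67 0 0.55; 0 0 0 11.9 1.67 0 0.55; 0 0 0 11.9 1.67 0 0.55; 0 0 0 11.9 1.67 0 0.55; 0 0 0 11.9 1.67 0 0.55; 0 0 0 11.9 1.67 0 0.55; 0 0 0 11.9 1.67 0 0.55; 0 0 0 11.9 1.67 0 0.55; 0 0 0 11.9 1.67 0 0.55; 0 0 0 11.9 1.67 0 0.55; 0 0 0 11.9 1.67 0 0.55; 0 0 0 10 1.4 0 0.55")

```text
t: 10.15
tcp_pos: [0.6873, 0.0045, -0.0181]
tcp_rot: [0.998, 0.071, 0.0, 0.0]
contact_force: [-0.8, 0.8, 0.3]
gripper_width: 0.02
grasp_force: 0.1
```

```bash
python3 -c "
from h import *
reds();print(read_state()['tcp_pos'])
print(W(23,-45),W(-192,20))"
```

```text
scene 108 [713.   8.] tray [ 50.7 -44.7]
side 122 [513.  57.] tray [-141.3   31.5]
side 137 [527. 134.] tray [-116.2  105.9]
10.25 [ 24.7 -44.2]
[ 0.68758155  0.00462403 -0.01808426]
[686.    3.6] [464.1  38.1]
```

servo_tool(deltas="0 0 0 -10 -1.4 20 0.55; 0 0 0 0 0 40 0.55; 0 0 -0.02 -35.6 9 0 0.55; 0 0 -0.02 -35.6 9 0 0.55; 0 0 -0.02 -35.6 9 0 0.55; 0 0 -0.02 -35.6 9 0 0.55; 0 0 -0.02 -35.6 9 0 0.55; 0 0 -0.02 -35.6 9 0 0.55; 0 0 0 0 0 0 0.55; 0 0 0 0 0 -30 0.55; 0 0 0 0 0 0 0.55")

```text
t: 11.35
tcp_pos: [0.4611, 0.0566, 0.0104]
tcp_rot: [1.0, 0.011, -0.002, 0.0]
contact_force: [-0.3, 0.1, -0.3]
gripper_width: 0.0197
grasp_force: 0.0
```

```bash
python3 -c "
from h import *
reds();print(read_state()['tcp_pos'])"
```

```text
scene 78 [527. 135.] tray [-116.5  107.7]
scene 79 [513.  58.] tray [-141.    32.8]
scene 123 [712.   8.] tray [ 49.5 -44.5]
side 95 [713.   6.] tray [ 49.9 -46.5]
side 70 [512.  63.] tray [-141.2   37.9]
side 140 [526. 135.] tray [-116.9  107. ]
11.45 [-191.1   38.3]
[0.46238194 0.05632592 0.01208099]
```

servo_tool(deltas="0 0 0 0 0 -20 0.55; 0 0 0 0 0 -10 0.55; 0 0 0 0 0 0 0.55; 0 0 0 12 0.3 0 0.55; 0 0 0 12 0.3 0 0.55; 0 0 0 12 0.3 0 0.55; 0 0 0 12 0.3 0 0.55; 0 0 0 12 0.3 0 0.55; 0 0 0 12 0.3 0 0.55; 0 0 0 12 0.3 0 0.55; 0 0 0 12 0.3 0 0.55; 0 0 0 12 0.3 0 0.55")

```text
t: 12.65
tcp_pos: [0.5713, 0.0595, -0.018]
tcp_rot: [1.0, 0.01, -0.0, 0.0]
contact_force: [0.1, 0.2, -0.2]
gripper_width: 0.0199
grasp_force: 0.1
```

```bash
python3 -c "
from h import *
reds();print(read_state()['tcp_pos'])"
```

```text
scene 88 [596.  60.] tray [-58.1  22.8]
scene 125 [712.   8.] tray [ 49.7 -44.6]
side 95 [713.   6.] tray [ 49.9 -46.5]
side 141 [527. 134.] tray [-116.6  106.2]
12.75 [-81.8  26.1]
[ 0.57233763  0.05944268 -0.01791403]
```

Now at x = 572; 106 mm remain.

servo_tool(deltas="0 0 0 12 0.2 0 0.55; 0 0 0 12 0.2 0 0.55; 0 0 0 12 0.2 0 0.55; 0 0 0 12 0.2 0 0.55; 0 0 0 12 0.2 0 0.55; 0 0 0 12 0.2 0 0.55; 0 0 0 12 0.2 0 0.55; 0 0 0 12 0.2 0 0.55; 0 0 0 10 0.2 0 0.55; 0 0 0 0 0 0 0.55")

```text
t: 13.75
tcp_pos: [0.6772, 0.0613, -0.0181]
tcp_rot: [1.0, 0.01, 0.0, 0.0]
contact_force: [0.8, -0.1, 0.5]
gripper_width: 0.0197
grasp_force: 0.0
```

```bash
python3 -c "
from h import *
reds();print(read_state()['tcp_pos'])
c=np.array([-117,107.]);d=np.radians(-25);u=np.array([np.cos(d),np.sin(d)])
print(W(*(c-50*u)),ex*u[0]+ey*u[1]); print(W(*(c-26.5*u+100*u)))"
```

```text
scene 120 [703.  62.] tray [47.7 10. ]
scene 133 [712.   8.] tray [ 49.4 -44.7]
side 36 [707.  65.] tray [52.  13.4]
side 127 [528. 134.] tray [-115.6  106.3]
13.85 [20.9 13.4]
[ 0.67583121  0.06116898 -0.01824803]
[478.4 149.3] [ 0.95630476 -0.2923717 ]
[596.5 113.2]
```

servo_tool(deltas="0 0 0 -10 -0.2 20 0.55; 0 0 0 0 0 40 0.55; 0 0 -0.053 -31.2 14.7 0 0.55; 0 0 -0.053 -31.2 14.7 0 0.55; 0 0 -0.053 -31.2 14.7 0 0.55; 0 0 -0.053 -31.2 14.7 0 0.55; 0 0 -0.053 -31.2 14.7 0 0.55; 0 0 -0.053 -31.2 14.7 0 0.55; 0 0 0 0 0 0 0.55; 0 0 0 0 0 -30 0.55; 0 0 0 0 0 0 0.55")

```text
t: 14.95
tcp_pos: [0.4774, 0.1486, 0.0103]
tcp_rot: [0.989, -0.148, -0.002, 0.001]
contact_force: [0.3, 0.0, 0.5]
gripper_width: 0.0198
grasp_force: 0.0
```

```bash
python3 -c "
from h import *
reds();print(read_state()['tcp_pos'])"
```

```text
scene 79 [527. 136.] tray [-116.4  108. ]
scene 118 [702.  62.] tray [47.  10.1]
scene 125 [712.   8.] tray [ 49.7 -44.6]
side 96 [713.   6.] tray [ 49.9 -46.3]
side 108 [703.  59.] tray [47.5  8. ]
side 26 [641.  17.] tray [-19.7 -25.9]
side 65 [521. 140.] tray [-121.   112.6]
15.05 [-161.8  127.3]
[0.47903951 0.14851297 0.0120852 ]
```

servo_tool(deltas="0 0 0 0 0 -20 0.55; 0 0 0 0 0 -10 0.55; 0 0 0 0 0 0 0.55; 0 0 0 11.5 -3.4 0 0.55; 0 0 0 11.5 -3.4 0 0.55; 0 0 0 11.5 -3.4 0 0.55; 0 0 0 11.5 -3.4 0 0.55; 0 0 0 11.5 -3.4 0 0.55; 0 0 0 11.5 -3.4 0 0.55; 0 0 0 11.5 -3.4 0 0.55; 0 0 0 11.5 -3.4 0 0.55; 0 0 0 11.5 -3.4 0 0.55")

```text
t: 16.25
tcp_pos: [0.5836, 0.1184, -0.018]
tcp_rot: [0.989, -0.148, -0.0, 0.0]
contact_force: [-0.5, -0.2, -0.4]
gripper_width: 0.0196
grasp_force: 0.2
```

```bash
python3 -c "
from h import *
reds();print(read_state()['tcp_pos'])"
```

```text
scene 102 [605. 111.] tray [-42.1  73.1]
scene 119 [702.  62.] tray [47.2 10.4]
scene 124 [712.   8.] tray [ 49.6 -44.5]
side 26 [602.  99.] tray [-47.5  61.1]
16.35 [-61.6  82.1]
[ 0.58462492  0.11768771 -0.01787873]
```

servo_tool(deltas="0 0 0.087 7.3 -2.4 0 0.55; 0 0 0.087 7.3 -2.4 0 0.55; 0 0 0.087 7.3 -2.4 0 0.55; 0 0 0.087 7.3 -2.4 0 0.55; 0 0 0.087 7.3 -2.4 0 0.55; 0 0 0 10.1 0.8 0 0.55; 0 0 0 10.1 0.8 0 0.55; 0 0 0 10.1 0.8 0 0.55; 0 0 0 10.1 0.8 0 0.55; 0 0 0 10.1 0.8 0 0.55; 0 0 0 0 0 0 0.55")

```text
t: 17.45
tcp_pos: [0.6712, 0.1109, -0.018]
tcp_rot: [0.998, 0.069, 0.001, 0.0]
contact_force: [0.0, 0.1, 0.0]
gripper_width: 0.0196
grasp_force: 0.0
```

```bash
python3 -c "
from h import *
reds();print(read_state()['tcp_pos'])"
```

```text
scene 97 [698. 114.] tray [50.  62.8]
scene 114 [703.  62.] tray [48.2 10. ]
scene 125 [712.   8.] tray [ 49.6 -44.7]
17.55 [21.6 63.3]
[ 0.66957049  0.11066151 -0.01825581]
```

All three are in. I'll back off and lift straight up to clear everything, then look.

servo_tool(deltas="0 0 0 -10 -1.4 5 0.55; 0 0 0 -5 -0.7 30 0.55; 0 0 0 0 0 40 0.55; 0 0 0 0 0 40 0.55; 0 0 0 -30 0 40 0.55; 0 0 0 -40 0 40 0.55; 0 0 0 -40 0 40 0.55; 0 0 0 -40 0 0 0.55; 0 0 0 0 0 0 0.55; 0 0 0 0 0 0 0.55")

```text
t: 18.55
tcp_pos: [0.5129, 0.1086, 0.2085]
tcp_rot: [0.998, 0.069, 0.001, -0.001]
contact_force: [0.5, -0.2, -0.4]
gripper_width: 0.0202
grasp_force: 0.0
```

```bash
python3 -c "
from h import *
im=reds();n=eyes.read_camera('scene')
f=lambda i:cv2.resize(i[:,:,::-1],(400,400),interpolation=cv2.INTER_CUBIC)
cv2.imwrite('pics/z.png',np.hstack([f(n[130:290,255:415]),f(im[150:310,220:380])]))"
```

```text
scene 110 [696. 114.] tray [47.9 63.2]
scene 116 [702.  62.] tray [47.  10.3]
scene 126 [712.   8.] tray [ 49.7 -44.7]
side 94 [713.   6.] tray [ 50.  -46.6]
side 105 [703.  59.] tray [47.6  7.5]
side 114 [696. 112.] tray [48.4 61.2]
18.65 [-132.5   82.7]
```

View pics/z.png

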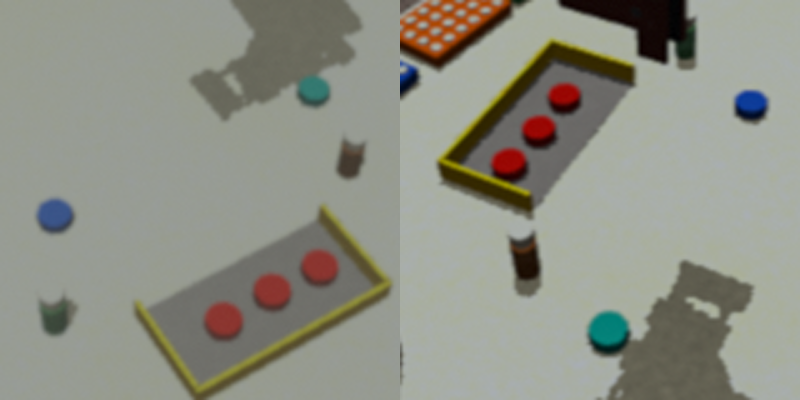

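The three red caps lie flat inside the tray, at (223,320), (271,291) and (319,267) in the left half. The blue and turquoise caps and both vials are still standing where they were.

```bash
python3 -c "
from rig import sign_off
print(sign_off())"
```

```text
the job is handed in; nothing more can be done
None
```

All three red caps were swept into the tray and lie flat and wholly inside it; the blue cap and vials are where they stood, the arm never went near the dishes, jar or flask, and the job was handed in at about 19 s.

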